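# Pack the shoe-care caddy, lower tier first

## Robot

A 6-joint arm with a two-finger parallel gripper is mounted at the origin on the work surface. World frame = base frame: x ahead of the robot, y to its left, z up, the work surface at z = 0. Lengths are in m, angles in rad, forces in N, time in s.
With the tool pointing down it reaches from about 0.35 to 0.85 m from the base axis. Payload 8.1 kg.
Tool frame: the origin (TCP) lies at the very end of the fingers, on their centre line; the grasp point (between the pads) lies 19 mm behind it; z points along the fingers, y is the direction in which the jaws open and shut (so a half turn about z gives the same grasp; the last joint's range is limited). The gripper opens to 93 mm and grips with 3 to 60 N. Pads are 15 mm wide; open, the fingers measure 128 mm over their backs; the gripper's body (75 mm by 188 mm) begins 65 mm behind the grasp point.
Start: joints at [1.149, 0.13, 1.488, -0, 1.523, -0.085], TCP at [0.198, 0.566, 0.219] pointing down, gripper open.
Joint ranges: [-2.96, 2.96], [-0.89, 2.26], [0.02, 2.5], [-1.34, 4.48], [0, 2.73], [-2.66, 2.66]. Speed limits (rad/s): [2.39, 2.39, 2.79, 3.14, 3.14, 3.14].

## Interface

Orientations are given as a unit quaternion [x, y, z, w].
In Python, from rig import * gives the robot as it stands. The module is installed in compiled form; this text tells all that it offers. Calls block until the motion is done:
- move_pose(position, orientation): joint-space move of the TCP to a pose.
- move_straight(position, rot=None, max_speed=0.15): straight line of the TCP; rot=None keeps the orientation; max_speed is the mean speed in m/s.
- move_joints(angles): joint-space move.
- move_gripper(opening, grip_force=None): finger opening in m; grip_force is the grip in N (None keeps the last); returns when the fingers have stopped.
- dwell(seconds).
- inverse_kinematics(position, orientation): joint angles nearest the present ones, or None.
- sense(): the state.
- snapshot(name): name is "scene" or "side" or "wrist"; returns a dict with "img" (420x560x3 uint8, red, green, blue), "fovy" (degrees; the focal length in pixels is half the picture's height over the tangent of half this angle, whatever the lens; pixels are square), "cx", "cy" (the principal point, pixels), "view" (4x4, takes a point from world to camera coordinates). Camera axes: x right, y up, looking along -z (the intrinsics and any distortion apply to the point x, -y, -z); pixel columns grow to the right and rows downward; lengths in m; the calibration is good to about 2 mm. The wrist camera is an equidistant fisheye: a pixel r from the principal point sees the ray r / f radians off the axis. A picture is of the moment at which its call begins. There is no depth.
A pose or a line that the arm cannot do raises MotionError and nothing moves.
- close_job(): hands the job in, once; it reports no verdict.
The state is a dict: "t": time; "joint_positions": joint angles; "qvel": joint speeds; "tau": joint torques, N m; "tcp_pos": TCP position; "tool_rot": TCP orientation; "contact_force": force on the tool from outside, world axes, zero at the start; "ft_torque": the same for the moment, N m; "grip_width": finger opening in m.
Only numpy, scipy, OpenCV 4.12 (cv2) and the standard library are available. Lean on these libraries where they do the work, as an engineer would, in place of code of your own. Each camera call takes 0.05 s, during which the arm holds its last target. There are 200 camera calls.

## Task

Pack the shoe-care kit into the green caddy: stand the flat polish tin in the wider bay of the lower tier and the low glass jar in its narrower bay, both upright, then stack the handled upper tier squarely on top so that it seats all the way down, and last lay the straight suede brush (bristles down) and the wooden shoe horn flat in the upper tier, one on each side of the handle. The narrow tack tin, the tall spice jar and the oval nail brush are not part of the kit: leave them where they are.

Things in the scene. Friction and masses are not known exactly. Their poses are not given: they have to be found in the camera images.
- base: Lower tier: open green box, no handle, 240 (x) by 170 (y) by 64 mm high, stuck to the bench. Origin: centre of underside, at bench level. Walls 3 mm, floor inside 7 mm up, rim 64 up. A 3 mm cross wall (top 50 up) parts two bays, each 164 mm inside along y: wider one (tin) x = -117 to +17 mm, narrower one (jar) x = +20 to +117. Stands left or right, the upper tier on the other side.
- tier_handle (a point): Upper tier: loose green tray, 240 (x) by 170 (y), under 0.4 kg. Point: centre of the handle bar over its middle: along y, 14 mm thick (x), 12 high, 34 free below. Below the point: wall tops 34 mm, inner floor 59, plate 62, tips of 4 tapered feet 70. Bays |x| 2 to 117, 164 in y. Stacked (either way round): feet inside the lower walls, 2.5 mm play, plate on the rim, point 126 above the lower origin.
- tin_c (a point): The shoe-polish tin: flat round aluminium tin, 66 mm diameter, 24 mm high, lying lid up (the top 14 mm are the lid; below it the tin is 63 mm across). The wide, low one of the two tins. Point: its centre, 12 mm above its underside; z up.
- jar_c (a point): The shoe-cream jar: small round glass jar with black screw lid, 47 mm diameter across the lid (the top 16 mm; the glass below is 45 mm), 50 mm high. The wide, low one of the two jars. Point: its centre, 25 mm above its underside; z up.
- brush_c (a point): Suede brush: straight rectangular wooden block 120 mm long (its x), 36 mm wide (its y), 16 mm thick, with black nylon bristles 22 mm long below it, 38 mm high in all, standing on its bristles. Point: its centre, 19 mm above the bristle tips (the wood spans 3 to 19 mm above this point); z up.
- horn_c (a point): The wooden shoe horn, 130 mm long, lying flat. Point: at its balance point on the handle, half-way up (7 mm above the bench). x points to the blade: the straight handle, 22 mm wide (y) and 14 mm high, reaches from x = -61 to +13 mm; it then widens to a thin hollow blade up to 38 mm wide ending at x = +69 mm. z up.
- tacktin_c (a point): Look-alike, not to be packed: narrower and taller aluminium tin of tacks, 48 mm diameter, 36 mm high. Point: its centre, 18 mm above its underside.
- spicejar_c (a point): Look-alike, not to be packed: slimmer and taller glass spice jar with black screw lid, 39 mm diameter, 78 mm high. Point: its centre, 39 mm above its underside.
- nailbrush_c (a point): Look-alike, not to be packed: oval wooden nail brush with black bristles, 92 mm long (its x), 46 mm wide, 34 mm high. Point: its centre, 17 mm above the bristle tips.
Mind the look-alikes: they are no part of the job. Of the things that look like the part that bears horn_c, the smallest one is meant. Leave any red look-alike of the part that bears tin_c alone.

How it is judged:
On the way, in this order (a step that is already met when the one before it is completed fails the run):
1. the polish tin stands in the wider bay and the jar in the narrower bay of the lower tier (x of tin_c in the frame of base between -0.087 and -0.013 m and y of tin_c in the frame of base between -0.052 and 0.052 m and z of tin_c in the frame of base between 0.014 and 0.024 m and angle between each of tin_c, jar_c's own z axis and vertical below 0.12 rad and x of jar_c in the frame of base between 0.04 and 0.097 m and y of jar_c in the frame of base between -0.062 and 0.062 m and z of jar_c in the frame of base between 0.027 and 0.037 m), for 0.2 s.
2. the upper tier is seated on the lower tier, with tin and jar in their bays (all of step 1 and x of tier_handle in the frame of base between -0.008 and 0.008 m and y of tier_handle in the frame of base between -0.008 and 0.008 m and z of tier_handle in the frame of base between 0.122 and 0.13 m and angle between tier_handle's own z axis and vertical below 0.05 rad and angle between the x axis of tier_handle and the x axis of base, either way round below 0.07 rad), for 0.2 s.
3. the suede brush and the shoe horn lie in the upper tier, one on each side of the handle (((x of brush_c in the frame of tier_handle between 0.01 and 0.105 m and y of brush_c in the frame of tier_handle between -0.032 and 0.032 m and z of brush_c in the frame of tier_handle between -0.046 and -0.034 m and angle between each of brush_c, horn_c's own z axis and vertical below 0.12 rad and x of horn_c in the frame of tier_handle between -0.105 and -0.01 m and y of horn_c in the frame of tier_handle between -0.032 and 0.032 m and z of horn_c in the frame of tier_handle between -0.058 and -0.046 m) or (x of brush_c in the frame of tier_handle between -0.105 and -0.01 m and y of brush_c in the frame of tier_handle between -0.032 and 0.032 m and z of brush_c in the frame of tier_handle between -0.046 and -0.034 m and angle between each of brush_c, horn_c's own z axis and vertical below 0.12 rad and x of horn_c in the frame of tier_handle between 0.01 and 0.105 m and y of horn_c in the frame of tier_handle between -0.032 and 0.032 m and z of horn_c in the frame of tier_handle between -0.058 and -0.046 m))), for 0.2 s.
At the end, for the whole second after the job is handed in: Tin and jar upright on the floors of their bays; upper tier seated on the lower (within 8 mm, height 4 mm, 0.05 rad level, 0.07 rad square); brush and horn flat on its floor, one each side of the handle (6 mm, 0.12 rad); all released, at rest; look-alikes within 30 mm of their starts (all of step 2 and ((x of brush_c in the frame of tier_handle between 0.01 and 0.105 m and y of brush_c in the frame of tier_handle between -0.032 and 0.032 m and z of brush_c in the frame of tier_handle between -0.046 and -0.034 m and angle between each of brush_c, horn_c's own z axis and vertical below 0.12 rad and x of horn_c in the frame of tier_handle between -0.105 and -0.01 m and y of horn_c in the frame of tier_handle between -0.032 and 0.032 m and z of horn_c in the frame of tier_handle between -0.058 and -0.046 m) or (x of brush_c in the frame of tier_handle between -0.105 and -0.01 m and y of brush_c in the frame of tier_handle between -0.032 and 0.032 m and z of brush_c in the frame of tier_handle between -0.046 and -0.034 m and angle between each of brush_c, horn_c's own z axis and vertical below 0.12 rad and x of horn_c in the frame of tier_handle between 0.01 and 0.105 m and y of horn_c in the frame of tier_handle between -0.032 and 0.032 m and z of horn_c in the frame of tier_handle between -0.058 and -0.046 m)) and linear speed of each of tin, jar, tier, brush, horn below 0.03 m/s and distance of each of tacktin_c, spicejar_c, nailbrush_c from where it was at the start of the episode below 0.03 m); the robot touches nothing.
It also fails if it takes over 134 s, if anything falls off the work surface, if the arm or the gripper's body presses on something with over 40 N, if the wrist force passes 120 N, or if a joint passes its speed limit or range.

## Working session

There is one attempt and no reset: what is moved stays moved. The work goes in short steps, each a Python script; the robot and the scene stay as the last script left them, time stands still between calls to the robot, and variables do not carry over. Pictures are saved under pics/ and viewed, about 12 in all and at most 16, crops included, and the job is handed in when it is done.

```bash
mkdir -p pics; cat > h.py <<'E'
from rig import *
import numpy as np, cv2
from scipy.spatial.transform import Rotation as R
def save(s,n): cv2.imwrite(f'pics/{n}.png',s['img'][:,:,::-1])
def ray(s,u,v,fish=False):
    f=s['img'].shape[0]/2/np.tan(np.radians(s['fovy'])/2)
    a=np.array([(u-s['cx'])/f,(v-s['cy'])/f])
    if fish:
        r=np.linalg.norm(a)+1e-12; d=np.array([*(a/r*np.sin(r)),np.cos(r)])
    else: d=np.array([a[0],a[1],1.])
    d=d*[1,-1,-1]; V=np.array(s['view']); Rm=V[:3,:3]
    return -Rm.T@V[:3,3], Rm.T@d
def onz(s,u,v,z,fish=False):
    o,d=ray(s,u,v,fish); return o+d*(z-o[2])/d[2]
def proj(s,p,fish=False):
    V=np.array(s['view']); c=(V[:3,:3]@np.asarray(p)+V[:3,3])*[1,-1,-1]
    f=s['img'].shape[0]/2/np.tan(np.radians(s['fovy'])/2)
    if fish:
        r=np.hypot(c[0],c[1]);t=np.arctan2(r,c[2]);k=f*t/(r+1e-12)
    else: k=f/c[2]
    return s['cx']+k*c[0], s['cy']+k*c[1]
def down(yaw): # tool z down, jaw axis (y) at world angle yaw
    y=np.array([np.cos(yaw),np.sin(yaw),0]);z=np.array([0,0,-1.]);x=np.cross(y,z)
    return R.from_matrix(np.c_[x,y,z]).as_quat()
E
python3 - <<'E'
from h import *
for n in ('scene','side','wrist'):
    s=snapshot(n); save(s,n+'0'); print(n,s['fovy'],s['cx'],s['cy'],np.round(s['view'],3).tolist())
st=sense();print(st['t'],st['tcp_pos'],st['tool_rot'],R.from_quat(st['tool_rot']).as_matrix().round(2))
E
```

```text
scene 46.78779719166377 284.02337565761593 214.21182964896747 [[0.133, 0.991, -0.009, -0.08], [-0.823, 0.116, 0.556, 0.45], [0.552, -0.067, 0.831, -1.676], [0.0, 0.0, 0.0, 1.0]]
side 47.492030617097306 275.79002133985546 209.6131938358952 [[0.827, -0.562, -0.009, -0.462], [0.345, 0.496, 0.797, -0.26], [-0.443, -0.662, 0.604, -0.856], [0.0, 0.0, 0.0, 1.0]]
wrist 65.70646984690485 282.068708144989 207.47217450183754 [[0.33, 0.944, -0.002, -0.598], [-0.905, 0.316, -0.285, 0.034], [-0.268, 0.096, 0.959, -0.392], [0.0, 0.0, 0.0, 1.0]]
0.15 [0.19810949 0.56588761 0.21784852] [ 1.67616059e-01  9.85852106e-01 -6.75119952e-04 -1.63257451e-04] [[-0.94  0.33 -0.  ]
 [ 0.33  0.94 -0.  ]
 [ 0.   -0.   -1.  ]]
```

View pics/scene0.png

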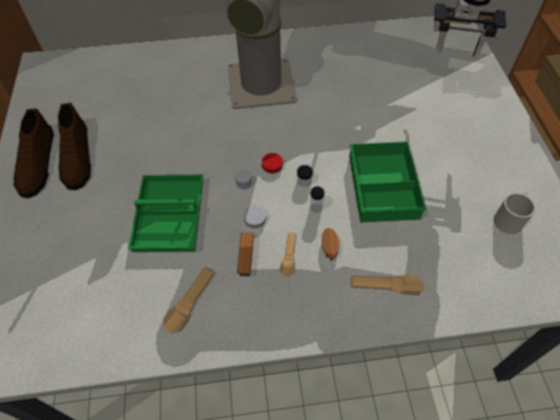

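View pics/side0.png

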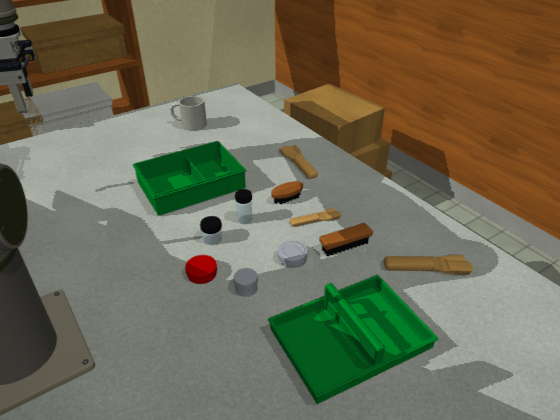

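View pics/wrist0.png

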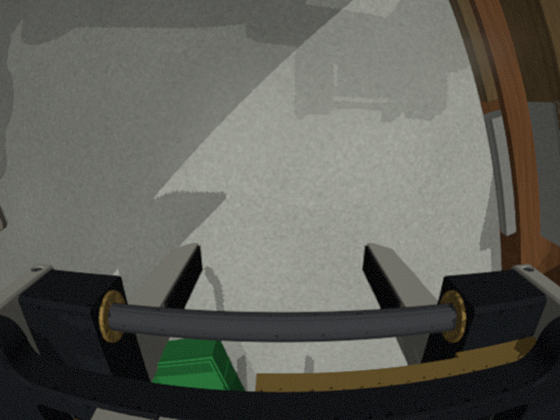

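The scene view shows the upper tier (with handle) on the left at (168,213) and the base on the right at (386,181). The polish tin is at (255,216), tack tin (243,178), red look-alike (272,162), jar (305,173), spice jar (317,195), suede brush (246,253), small horn (289,254) and nail brush (330,242). The large horns are at (190,300) and (388,284). The side view agrees; the wrist view shows only empty bench.

```bash
python3 - <<'E'
from h import *
s=snapshot('scene'); d=snapshot('side'); w=snapshot('wrist')
def tri(a,b):
    o1,d1=ray(s,*a);o2,d2=ray(d,*b);A=np.c_[d1,-d2];t=np.linalg.lstsq(A,o2-o1,rcond=None)[0]
    p,q=o1+t[0]*d1,o2+t[1]*d2;return ((p+q)/2).round(3),np.linalg.norm(p-q).round(4)
for n,a,b,z in [('tin',(256,214),(293,249),.024),('tack',(243,178),(245,279),.036),('red',(272,161),(201,266),.02),('jar',(305,172),(210,223),.05),('spice',(317,191),(244,196),.078),('brush',(246,250),(347,234),.038),('horn',(290,248),(312,218),.012),('nail',(331,240),(288,188),.034)]:
    print(n,onz(s,*a,z).round(3),onz(d,*b,z).round(3),tri(a,b))
for n,im in (('scene',s),('side',d)):
    hsv=cv2.cvtColor(im['img'],cv2.COLOR_RGB2HSV); m=cv2.inRange(hsv,(45,120,40),(80,255,255))
    cs=[c for c in cv2.findContours(m,0,2)[0] if cv2.contourArea(c)>800]
    for c in cs: print(n,cv2.approxPolyDP(c,5,True)[:,0].tolist())
V=w['view'];T=sense();Rt=R.from_quat(T['tool_rot']).as_matrix()
o=-V[:3,:3].T@V[:3,3]; print('cam in tool',Rt.T@(o-T['tcp_pos']), 'axis in tool',Rt.T@(-V[2,:3]),'up',Rt.T@V[1,:3])
E
```

```text
tin [ 0.552 -0.072  0.024] [ 0.555 -0.073  0.024] (array([ 0.554, -0.073,  0.025]), np.float64(0.0015))
tack [ 0.431 -0.097  0.036] [ 0.416 -0.101  0.036] (array([ 0.421, -0.095,  0.026]), np.float64(0.0044))
red [ 0.366 -0.005  0.02 ] [ 0.367 -0.002  0.02 ] (array([ 0.366, -0.005,  0.022]), np.float64(0.0015))
jar [0.445 0.082 0.05 ] [0.435 0.081 0.05 ] (array([0.439, 0.084, 0.045]), np.float64(0.0045))
spice [0.537 0.099 0.078] [0.533 0.092 0.078] (array([0.535, 0.099, 0.074]), np.float64(0.0028))
brush [ 0.671 -0.11   0.038] [ 0.672 -0.113  0.038] (array([ 0.672, -0.111,  0.038]), np.float64(0.0037))
horn [0.666 0.007 0.012] [0.665 0.002 0.012] (array([0.666, 0.006, 0.01 ]), np.float64(0.0033))
nail [0.669 0.116 0.034] [0.672 0.112 0.034] (array([0.671, 0.114, 0.035]), np.float64(0.0044))
scene [[201, 175], [143, 176], [132, 250], [193, 250]]
scene [[407, 142], [351, 145], [362, 221], [418, 218], [424, 209]]
side [[377, 275], [339, 290], [329, 283], [322, 297], [268, 318], [317, 403], [437, 339]]
side [[245, 169], [217, 141], [133, 164], [158, 214], [243, 188]]
cam in tool [ 0.07905576 -0.00082657 -0.16654027] axis in tool [-2.84905446e-01 -6.08659554e-04  9.58555432e-01] up [ 9.58555548e-01 -5.81811234e-04  2.84905111e-01]
```

```bash
python3 - <<'E'
from h import *
import pickle
P={}
for n,p in (('wB',(.60,.22,.28)),('wT',(.62,-.2,.28))):
    move_pose(p,down(np.pi/2)); s=snapshot('wrist'); save(s,n); P[n]=s
    print(n,sense()['t'],sense()['joint_positions'].round(2))
P['scene']=snapshot('scene');P['side']=snapshot('side')
pickle.dump(P,open('P.pkl','wb'))
s=P['scene']
for z,c in ((.036,[[201,175],[143,176],[132,250],[193,250]]),(.064,[[407,142],[351,145],[362,221],[424,209]])):
    q=np.array([onz(s,*u,z)[:2] for u in c]);print(q.round(3).tolist(),q.mean(0).round(3))
E
```

```text
wB 2.2833 [ 0.27  0.22  1.28  0.    1.64 -1.3 ]
wT 3.8833 [-0.39  0.25  1.24  0.    1.65 -1.96]
[[0.402, -0.217], [0.383, -0.384], [0.628, -0.406], [0.65, -0.247]] [ 0.516 -0.313]
[[0.386, 0.396], [0.374, 0.23], [0.64, 0.202], [0.626, 0.375]] [0.507 0.301]
```

View pics/wB.png

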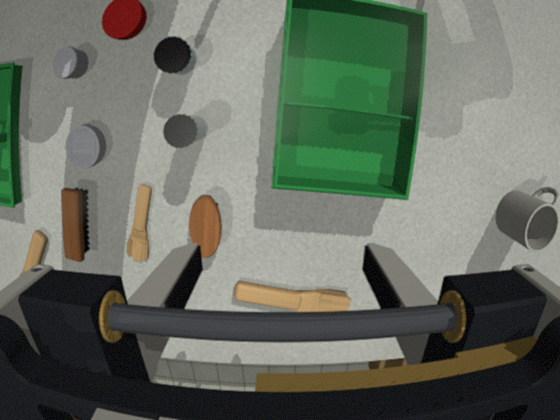

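View pics/wT.png

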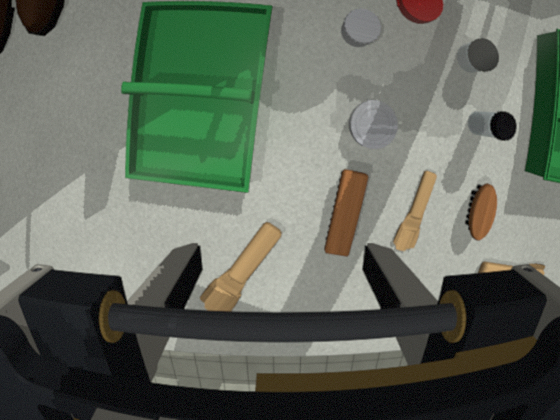

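wB shows the base with rim corners (287,1), (426,13), (408,198) and (273,188), and its cross wall from (283,103) to (418,118). The jar lid is at (172,55), tin (85,146), brush (74,224) and small horn (140,222). wT shows the tier with rim corners (143,3), (272,7), (248,190) and (126,178), and its handle from (123,88) to (252,91). The tin is at (374,123), brush (347,212) and horn (415,212).

```bash
python3 - <<'E'
from h import *
import pickle
P=pickle.load(open('P.pkl','rb'))
B,T=P['wB'],P['wT']
def o(s,u,v,z): return onz(s,u,v,z,True)[:2].round(4)
for n,s,z,c in (('base',B,.064,[(287,1),(426,13),(408,198),(273,188)]),('tier',T,.036,[(143,3),(272,7),(248,190),(126,178)]),('cross',B,.05,[(283,103),(418,118)]),('handle',T,.07,[(123,88),(252,91)]),('handle wB',B,.036,[(18,66),(16,206)])):
    q=np.array([o(s,*u,z) for u in c]);print(n,q.tolist(),q.mean(0).round(4),'edge ang',[np.degrees(np.arctan2(*(q[(i+1)%len(q)]-q[i])[::-1])).round(1) for i in range(len(q))])
print('tin',o(B,85,146,.024),o(T,374,123,.024),'jar',o(B,172,55,.05),o(T,483,55,.05))
print('spice',o(B,181,131,.078),o(T,503,125,.078),'tack',o(B,68,63,.036),o(T,362,26,.036))
for n,s,lo,box,z in (('brushT',T,0,(318,165,375,260),.038),('hornT',T,0,(390,165,440,255),.010),('hornB',B,0,(125,180,160,265),.010),('nailB',B,0,(185,190,225,258),.034)):
    x0,y0,x1,y1=box; hsv=cv2.cvtColor(s['img'],cv2.COLOR_RGB2HSV)[y0:y1,x0:x1]
    m=cv2.inRange(hsv,(4,80,60),(25,255,255)); c=max(cv2.findContours(m,0,2)[0],key=cv2.contourArea)[:,0].astype(float)
    q=np.array([o(s,u+x0,v+y0,z) for u,v in c],np.float32)
    r=cv2.minAreaRect(q*1000); b=cv2.boxPoints(r); print(n,np.round(r[0],1),np.round(r[1],1),round(r[2],1),b.round(0).tolist())
E
```

```text
base [[0.3821, 0.2254], [0.381, 0.3988], [0.6208, 0.3813], [0.6092, 0.209]] [0.4983 0.3036] edge ang [np.float64(90.4), np.float64(-4.2), np.float64(-93.9), np.float64(175.9)]
tier [[0.3784, -0.3859], [0.4014, -0.2126], [0.6394, -0.244], [0.6207, -0.417]] [ 0.51   -0.3149] edge ang [np.float64(82.4), np.float64(-7.5), np.float64(-96.2), np.float64(172.7)]
cross [[0.5072, 0.2209], [0.5186, 0.3933]] [0.5129 0.3071] edge ang [np.float64(86.2), np.float64(-93.8)]
handle [[0.4998, -0.3958], [0.5146, -0.2341]] [ 0.5072 -0.315 ] edge ang [np.float64(84.8), np.float64(-95.2)]
handle wB [[0.4081, -0.2002], [0.6401, -0.2368]] [ 0.5241 -0.2185] edge ang [np.float64(-9.0), np.float64(171.0)]
tin [ 0.5513 -0.0712] [ 0.5501 -0.0785] jar [0.4407 0.0831] [0.4408 0.0749]
spice [0.5372 0.1025] [0.5362 0.0926] tack [ 0.4249 -0.0895] [ 0.4228 -0.0986]
brushT [ 671.5 -114.8] [ 36.7 119. ] 79.7 [[610.0, -122.0], [727.0, -144.0], [733.0, -107.0], [616.0, -86.0]]
hornT [676.5  -3.1] [ 37.7 127.2] 78.6 [[610.0, -9.0], [735.0, -34.0], [743.0, 3.0], [618.0, 28.0]]
hornB [ 6.763e+02 -6.000e-01] [ 35.8 125.9] 79.3 [[611.0, -6.0], [735.0, -30.0], [741.0, 5.0], [618.0, 29.0]]
nailB [670.9 112.9] [44.5 91.4] 86.5 [[624.0, 93.0], [715.0, 88.0], [718.0, 132.0], [627.0, 138.0]]
```

```bash
cat >> h.py <<'E'
BX,BY,BYAW=.495,.304,np.radians(-4)
def b2w(x,y): c,s=np.cos(BYAW),np.sin(BYAW); return BX+c*x-s*y, BY+s*x+c*y
def pick(x,y,yaw,z,force,opening=.09,up=.2):
    move_pose((x,y,z+.1),down(yaw)); move_gripper(opening)
    move_straight((x,y,z),max_speed=.12); move_gripper(0,force); w=sense()['grip_width']
    move_straight((x,y,up),max_speed=.2); print('pick',w,sense()['grip_width'],sense()['contact_force'].round(1)); return w
def place(x,y,yaw,z,w,up=.2,hi=.2,extra=.015):
    move_pose((x,y,hi),down(yaw)); move_straight((x,y,z+.02),max_speed=.15); move_straight((x,y,z),max_speed=.04)
    print('at place',sense()['contact_force'].round(1),sense()['grip_width']); move_gripper(w+extra); move_straight((x,y,up),max_speed=.2)
E
python3 - <<'E'
from h import *
j=np.radians(90)
w=pick(.552,-.073,j,.004,20)
place(*b2w(-.05,0),j+BYAW,.012,w)
w=pick(.441,.081,j,.022,20)
place(*b2w(.0685,0),j+BYAW,.030,w)
move_pose((.60,.22,.28),down(j));dwell(.3);save(snapshot('wrist'),'w2');print(sense()['t'])
E
```

```text
pick 0.06549644846606886 0.065629665151213 [ 0.3  0.3 -1.4]
at place [ 0.4  0.2 -1.4] 0.065667482549807
pick 0.04689620430897527 0.04693404554410786 [ 0.5  0.4 -2.4]
at place [-0.6 -0.3 -1.4] 0.04614396385109937
22.1583
```

View pics/w2.png

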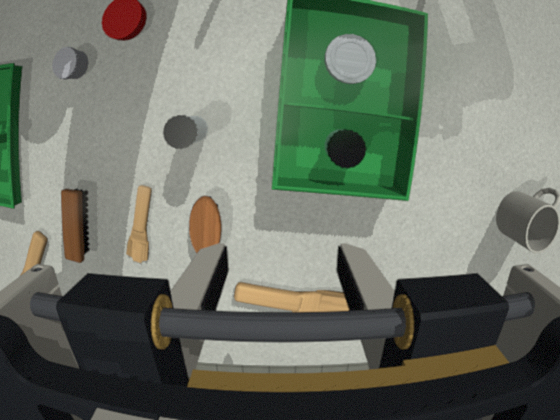

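w2 shows the tin at (350,58) in the wider bay and the jar at (347,148) in the narrower one, both upright. Next: matched close-up views of base rim and tier rim so that camera errors cancel.

```bash
python3 - <<'E'
from h import *
import pickle
j=np.radians(90); P={}
a,yB=(.55+.025,.304)
move_pose((a,yB,.35),down(j+BYAW));dwell(.4);P['b']=snapshot('wrist')
ty=np.radians(-7.3)
move_pose((.510+.08*np.cos(ty),-.315+.08*np.sin(ty),.322),down(j+ty));dwell(.4);P['t']=snapshot('wrist')
P['sc']=snapshot('scene');P['sd']=snapshot('side')
pickle.dump(P,open('P2.pkl','wb'))
for k,z in (('b',.064),('t',.036)):
    s=P[k];hsv=cv2.cvtColor(s['img'],cv2.COLOR_RGB2HSV);m=cv2.inRange(hsv,(45,110,30),(85,255,255))
    c=max(cv2.findContours(m,0,2)[0],key=cv2.contourArea);c=cv2.convexHull(c)
    print(k,cv2.approxPolyDP(c,4,True)[:,0].tolist())
    # undistort outline to plane (silhouette is rim for points outside)
    q=np.array([onz(s,u,v,z,True)[:2] for u,v in c[:,0]],np.float32)
    r=cv2.minAreaRect(q*1000);print(np.round(r[0],1),np.round(r[1],1),round(r[2],2))
print(sense()['t'],sense()['tcp_pos'],sense()['joint_positions'].round(2))
img=np.hstack([P['b']['img'][:280,120:460],P['t']['img'][:280,120:460]]);cv2.imwrite('pics/bt.png',img[:,:,::-1])
E
```

```text
b [[319, 78], [341, 117], [338, 198], [220, 197], [219, 157], [234, 87], [308, 70]]
[524.6 301.2] [174.5 181.2] 85.99
t [[344, 30], [341, 198], [222, 198], [220, 29]]
[ 509.  -315.9] [175.1 243.9] 82.65
25.9333 [ 0.58936095 -0.32514813  0.32200686] [-0.58  0.32  1.09  0.    1.74 -2.02]
```

View pics/bt.png

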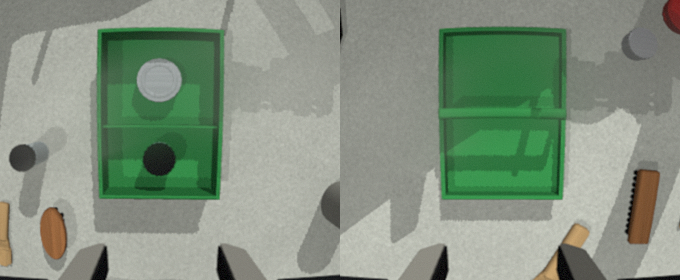

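The left crop shows the base with tin and jar in their bays, rim about (98,30) to (222,198). The right crop shows the tier with an almost identical outline, (441,30) to (565,198), and its handle at row 112. I'll recompute the base rim from all green pixels and measure the handle.

```bash
python3 - <<'E'
from h import *
import pickle
P=pickle.load(open('P2.pkl','rb'))
for k,z in (('b',.064),('t',.036)):
    s=P[k];hsv=cv2.cvtColor(s['img'],cv2.COLOR_RGB2HSV);m=cv2.inRange(hsv,(45,110,30),(85,255,255))
    m=cv2.morphologyEx(m,cv2.MORPH_CLOSE,np.ones((9,9)));m[:, :180]=0;m[:,400:]=0
    c=max(cv2.findContours(m,0,2)[0],key=cv2.contourArea);c=cv2.convexHull(c)
    print(k,cv2.approxPolyDP(c,4,True)[:,0].tolist())
    q=np.array([onz(s,u,v,z,True)[:2] for u,v in c[:,0]],np.float32)
    r=cv2.minAreaRect(q*1000);print(np.round(r[0],1),np.round(r[1],1),round(r[2],2))
s=P['t'];q=[onz(s,u,v,.076,True)[:2] for u,v in ((221,112),(346,112))]
print('handle',np.mean(q,0),np.degrees(np.arctan2(*(q[1]-q[0])[::-1])))
s=P['b'];print('tin',onz(s,279,80,.031,True),'jar',onz(s,279,159,.057,True))
g=s['img'][:,280].astype(int);
E
```

```text
b [[342, 30], [338, 198], [220, 197], [218, 30]]
[494.5 304.2] [173.7 243.4] 85.34
t [[344, 30], [341, 198], [222, 198], [220, 29]]
[ 509.  -315.9] [175.1 243.9] 82.65
handle [ 0.50752209 -0.31370823] 82.79101547031411
tin [0.44517859 0.30664214 0.031     ] jar [0.55973586 0.29872292 0.057     ]
```

```bash
python3 - <<'E'
from h import *
ty=np.radians(-7.3);by=np.radians(-4.3)
x,y=.509,-.3155
move_pose((x,y,.16),down(ty));move_gripper(.05);move_straight((x,y,.051),max_speed=.1);move_gripper(0,55)
print(sense()['grip_width']);move_straight((x,y,.23),max_speed=.12);print(sense()['contact_force'],sense()['ft_torque'])
tx,tyy=.4945,.3045
move_straight((tx,tyy,.23),down(by),max_speed=.2);print(sense()['joint_positions'].round(2))
move_straight((tx,tyy,.135),max_speed=.1);dwell(.3)
save(snapshot('wrist'),'t3');save(snapshot('side'),'t3s')
f0=sense()['contact_force'];print(f0)
for z in np.arange(.124,.1059,-.003):
    move_straight((tx,tyy,z),max_speed=.03);f=sense()['contact_force']-f0;print(round(z,4),f.round(1))
    if np.abs(f).max()>15: break
save(snapshot('side'),'t4');print(sense()['t'])
a=cv2.imread('pics/t4.png')[100:260,100:300];cv2.imwrite('pics/t4c.png',cv2.resize(a,None,fx=3,fy=3))
E
```

```text
0.013365277999469426
[ 0.11904156  0.06087852 -1.00754222] [-0.04376166  0.10809175  0.00295947]
[ 0.46  0.07  1.53 -0.    1.54  0.54]
[-0.37218393  0.72458773 -1.47793425]
0.124 [ 0.8 -0.7  0.3]
0.121 [ 0.6 -0.9 -0.4]
0.118 [ 0.9 -0.7 -0.6]
0.115 [ 0.6 -0.1 -0.3]
0.112 [ 1.4 -0.7  0.1]
0.109 [ 0.1 -1.1 -0.1]
0.106 [-0.1 -1.6  4.8]
38.1167
```

View pics/t4c.png

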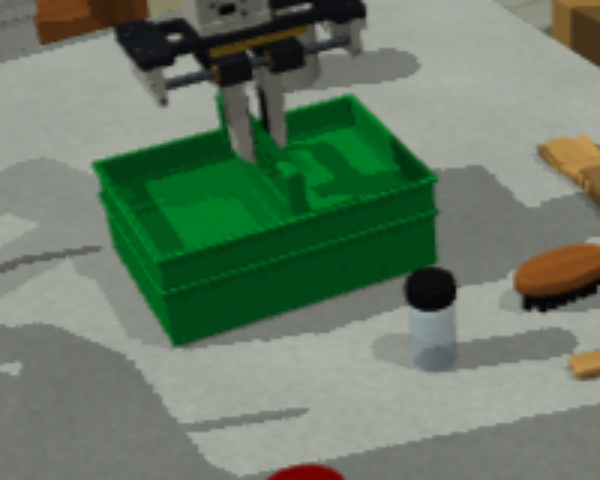

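The tier is seated: its plate sits flush on the rim all round, and contact appeared at the expected height. Release, then pack brush and horn.

```bash
python3 - <<'E'
from h import *
import pickle
by=np.radians(-4.3);c,s=np.cos(by),np.sin(by);t=lambda x,y:(.4945+c*x-s*y,.3045+s*x+c*y)
move_gripper(.035,30);x,y=sense()['tcp_pos'][:2];move_straight((x,y,.22),max_speed=.15)
w=pick(.6715,-.112,np.radians(79.4),.012,20,opening=.07,up=.22)
place(*t(.06,0),by,.0795,w,up=.22,hi=.25,extra=.012)
w=pick(.670,-.001,np.radians(79),.0025,20,opening=.05,up=.22)
print(sense()['grip_width'])
place(*t(-.06,0),by,.0705,w,up=.22,hi=.25,extra=.012)
yB=.304
move_pose((.575,.304,.35),down(np.radians(86)));dwell(.4);a=snapshot('wrist');b=snapshot('side')
pickle.dump((a,b,snapshot('scene')),open('P3.pkl','wb'))
img=np.hstack([cv2.resize(a['img'][:280,150:420],(540,560))[:480],cv2.resize(b['img'][120:280,110:196+70],(260,267))[:,:] if 0 else np.zeros((480,1,3),np.uint8)]);cv2.imwrite('pics/f1.png',img[:,:,::-1])
cv2.imwrite('pics/f2.png',cv2.resize(b['img'][100:400,50:450],None,fx=2,fy=2)[:,:,::-1]);print(sense()['t'])
E
```

```text
pick 0.03577991359917371 0.03571176410154283 [-0.3  0.5 -1.8]
at place [-0.2 -0.8 -1.2] 0.03554792504407997
pick 0.02166074098971766 0.02166324463726987 [-0.2 -0.6 -0.5]
0.02166324463726987
at place [ 0.5  1.  -0.7] 0.021652143969456455
61.8417
```

View pics/f1.png

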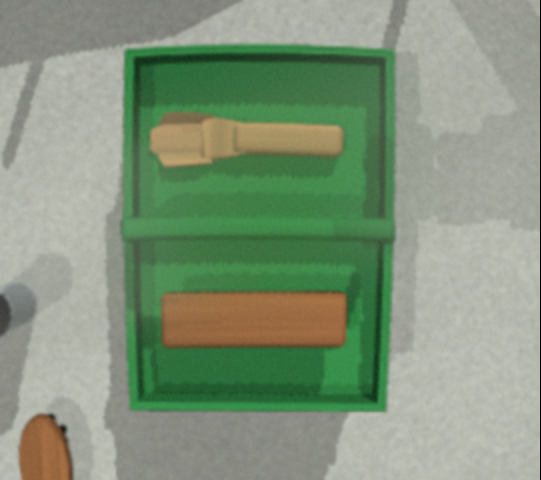

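View pics/f2.png

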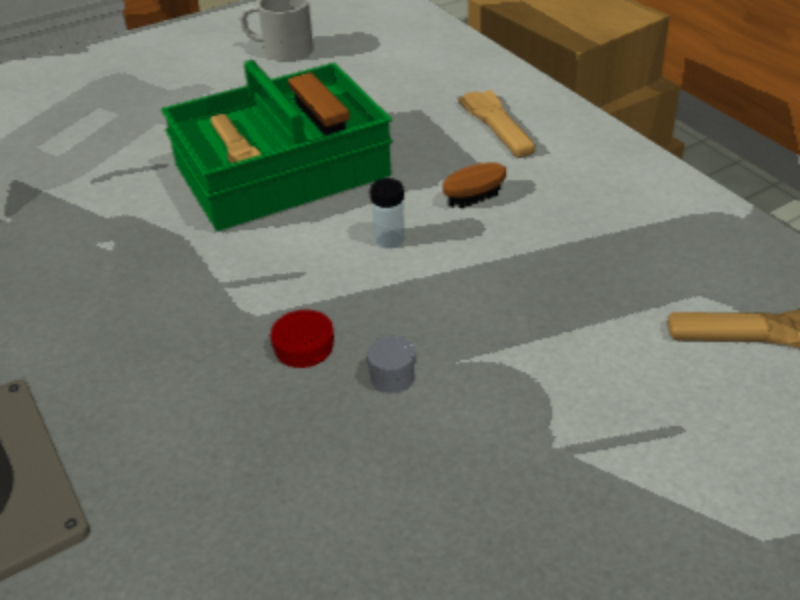

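f1 shows the horn lying flat at (247,140) and the brush at (254,320), one on each side of the handle (row 228). f2 shows the tier flush on the base, and the look-alikes where they started.

```bash
python3 -c "
from h import *
dwell(.3);close_job();print(sense()['t'])"
```

```text
the job is handed in; nothing more can be done
the job is handed in; nothing more can be done
```

The shoe-care kit is packed into the green caddy and the job is handed in. The simulated clock was at about 62 s of the 134 s allowed. `close_job` reports no verdict, so the result rests on my own checks.

- **Lower tier:** The tin stands in the wider bay and the jar in the narrower one. A wrist picture put the tin within about 1 mm of its target and the jar within about 4 mm, both well inside their limits.
- **Upper tier:** Contact force rose only at the expected seating height, 4.8 N on the last 3 mm step. The side picture showed the plate flush on the rim all round.
- **Brush and horn:** The last pictures showed the brush (bristles down) and the smallest horn lying flat, one on each side of the handle, with the gripper clear.
- **Look-alikes:** The tack tin, spice jar, nail brush, red tin and both big horns looked untouched, but I did not measure their final positions.

**One disagreement:** my first two wrist pictures differed by 7–10 mm in y. I waited for the arm to settle before later pictures, and measured the base and upper tier from matched camera positions so the error would cancel. No later check failed.

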